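Tip the scroll block over the edge of the carving rest

TASK

The taller of the two maple blocks stands on end against the near edge of the cork-faced carving rest. Push it over that edge, without lifting it, so that it lies flat on the rest with its pencilled face up, pointing roughly straight away from the edge with its foot left close to the edge. Leave the shorter block standing where it is and do not shift the glue jar.

Things in the scene. Friction and masses are not known exactly. Their poses are not given: they have to be found in the camera images.
- scroll_block: Taller plain maple block, 45 deep (x) x 58 wide (y) x 130 mm tall (z), 0.17-0.34 kg, loose, on end, left or right of the rest's middle. +x face 2-8 mm from the rest's edge; scroll pencilled on its -x face. 1-2 N high on that face tips it; the edge stops its foot; past 25 degrees it falls by itself. Origin: centre of its foot; z along it, up while standing. Once tipped the foot is about 15 mm outside the edge.
- rest: Carving rest: plywood board with cork face, fixed to the bench, 160 mm deep (x), 320 mm wide (y), 15 mm high, top flat and clear. Origin: middle of its near edge, at bench level; x points from that edge across the board, away from the blocks; y runs along the edge; z up. The near edge is the fence the block is tipped over.
- tail_block: Shorter plain maple block, 45 x 58 mm and 80 mm tall, loose, standing on end at the other place along the same edge, 120 to 180 mm (centre to centre) from the taller one. Origin: centre of its foot; z up.
- glue_jar: Small round amber glass jar of glue, black cap, 56 mm across, about 75 mm tall, loose, on the bench beyond the left or right end of the rest, about 230 mm from the rest's middle along y (a 75 mm brass finger plane lies beyond the other end). Origin: centre of its underside.
Mind the look-alikes: they are no part of the job. Leave any blue look-alike of the scroll_block alone.

How it is judged:
At the end, for the whole second after the job is handed in: The taller block lies still and flat on the rest (10 degrees), pencilled face up, within 20 degrees of square to the near edge, its foot's centre 45 mm outside to 30 mm inside that edge. The shorter block stands within 25 mm of its start; the jar too (angle between scroll_block's own z axis and vertical between 1.396 and 1.745 rad and angle between scroll_block's own x axis and vertical above 2.967 rad and x of scroll_block in the frame of rest between -0.045 and 0.03 m and y of scroll_block in the frame of rest between -0.13 and 0.13 m and z of scroll_block in the frame of rest between 0.028 and 0.047 m and angle between the z axis of scroll_block and the x axis of rest, either way round below 0.35 rad and linear speed of scroll_block below 0.02 m/s and angle between tail_block's own z axis and vertical below 0.17 rad and distance of each of tail_block, glue_jar from where it was at the start of the episode below 0.025 m); the robot touches nothing.
It fails at once if the taller block is lifted: its foot's centre rises more than 65 mm above the bench (height (world z) of scroll_block above 0.065 m).
It fails at once if the shorter block is tipped by more than 20 degrees (angle between tail_block's own z axis and vertical above 0.35 rad).
It fails at once if the glue jar is tipped by more than 20 degrees (angle between glue_jar's own z axis and vertical above 0.35 rad).
It also fails if it takes over 40 s, if anything falls off the work surface, if the arm or the gripper's body presses on something with over 40 N, if the wrist force passes 120 N, or if a joint passes its speed limit or range.

ROBOT

A 6-joint arm with a two-finger parallel gripper is mounted at the origin on the work surface. World frame = base frame: x ahead of the robot, y to its left, z up, the work surface at z = 0. Lengths are in m, angles in rad, forces in N, time in s.
With the tool pointing down it reaches from about 0.35 to 0.85 m from the base axis. Payload 8.1 kg.
Tool frame: the origin (TCP) lies where the fingers leave the gripper's body, on its centre line; the fingertips stand 84 mm ahead of it and the grasp point (between the pads) lies 65 mm ahead of it; z points along the fingers, y is the line along which they close (so a half turn about z gives the same grasp; the last joint's range is limited). The gripper opens to 93 mm and grips with 3 to 60 N. Pads are 15 mm wide; open, the fingers measure 128 mm over their backs; the gripper's body (75 mm by 188 mm) begins 65 mm behind the grasp point.
Start: joints at [-1.232, 0.13, 1.488, -0, 1.523, -0.085], TCP at [0.247, -0.547, 0.303] pointing down, gripper open.
Joint ranges: [-2.96, 2.96], [-0.89, 2.26], [0.02, 2.5], [-1.34, 4.48], [0, 2.73], [-2.66, 2.66]. Speed limits (rad/s): [2.39, 2.39, 2.79, 3.14, 3.14, 3.14].

INTERFACE

Orientations are given as a rotation vector (axis times angle).
In Python, from plant import robot gives the robot as it stands.
- The arm moves only by the shell command python3 -m jog 'ROWS' [FORCE]. ROWS is text: rows parted by semicolons, each of 5 numbers parted by spaces: the opening, from 0 (shut) to 1 (fully open), then the shift along the tool's x, y, z in m, then the turn about the tool's z in degrees. A call has 1 to 10 rows; each row shifts and turns the commanded pose from where the row before left it, along the tool's axes as they then stand; what a row does not reach is not made up. A row lasts 1/12 s, in which the tool goes at most 41.7 mm and 7.16 degrees, less where a joint would pass 70% of its speed; a pose out of reach is approached as far as the arm can. A call with a gripper value outside its range is refused whole. The fingers move at their own pace and stop on an object; FORCE is the grip in N (left out, the last holds). Time passes only in rows, so rows that do not move let the fingers close. It gives the time, the measured TCP pose, the force, the opening and the grip force at its end, in the units of the state.
- robot.read_state(): the state, without advancing time (a new reading comes with each control period).
- robot.read_camera(name): name is "scene" or "top" or "wrist"; returns a dict with "color" (400x640x3 uint8, red, green, blue), "intrinsics" (3x3 intrinsics, pixels), "pose" (4x4, takes a point from camera to world coordinates); the wrist camera has in their place "tool_from_camera" (4x4, takes a point from camera to tool coordinates, whose origin is the TCP and whose axes are the flange's). Camera axes: x right, y down, z forward; pixel columns grow to the right and rows downward; lengths in m; the calibration is good to about 2 mm. The wrist camera is an equidistant fisheye: a pixel r from the principal point sees the ray r / f radians off the axis. A picture is of the moment at which its call begins: read the wrist's pose just before it. There is no depth.
- robot.close_job(): hands the job in; it is judged then, once.
The state is a dict: "t": time; "q": joint angles; "dq": joint speeds; "joint_torque": joint torques, N m; "tool_pos": TCP position; "orientation": TCP orientation; "force": force on the tool from outside, world axes, zero at the start; "wrist_torque": the same for the moment, N m; "opening": finger opening in m; "gripper_force": force on a finger pad.
Only numpy, scipy, OpenCV 4.12 (cv2) and the standard library are available. Lean on these libraries where they do the work, as an engineer would, in place of code of your own. Each camera call takes 0.05 s, during which the arm holds its last target. There are 200 camera calls.

## Working session

There is one attempt and no reset: what is moved stays moved. The work goes in short steps, Python scripts to look and compute and a shell command to move; the robot and the scene stay as the last step left them, time stands still between calls to the robot, and variables do not carry over. Pictures are saved under pics/ and viewed, at most 10 in all, crops included, and the job is handed in when it is done.

```bash
mkdir -p pics
cat > h.py <<'E'
import numpy as np, cv2
from plant import robot
def snap(n,f):
    c=robot.read_camera(n); cv2.imwrite(f'pics/{f}.png',c['color'][...,::-1]); return c
def px2w(c,u,v,z):
    K=np.array(c['intrinsics']);T=np.array(c['pose'])
    d=T[:3,:3]@np.linalg.solve(K,[u,v,1]); o=T[:3,3]
    return o+d*(z-o[2])/d[2]
E
python3 - <<'E'
from h import *
np.set_printoptions(precision=4,suppress=True)
for n in('top','scene'):
    c=snap(n,n+'0'); np.savez(n,K=c['intrinsics'],T=c['pose']); print(np.array(c['intrinsics']),np.array(c['pose']))
print(robot.read_state())
E
```

```text
[[462.0289   0.     321.3214]
 [  0.     462.0289 210.1465]
 [  0.       0.       1.    ]] [[ 0.0037 -0.9827  0.1852  0.3097]
 [-0.9996 -0.009  -0.0277  0.049 ]
 [ 0.0289 -0.185  -0.9823  1.229 ]
 [ 0.      0.      0.      1.    ]]
[[501.0823   0.     322.9565]
 [  0.     501.0823 208.9166]
 [  0.       0.       1.    ]] [[-0.8201  0.3361 -0.4631  1.0311]
 [ 0.572   0.5009 -0.6495  0.7411]
 [ 0.0136 -0.7976 -0.603   0.6966]
 [ 0.      0.      0.      1.    ]]
{'t': 0.1, 'q': array([-1.2324,  0.1311,  1.4892, -0.    ,  1.523 , -0.0854]), 'dq': array([-0.0002, -0.0005, -0.0021,  0.0002, -0.0015, -0.0002]), 'joint_torque': array([  0.0006, -56.1343, -49.3094,   0.077 ,   0.0292,  -0.    ]), 'tool_pos': array([ 0.2466, -0.5466,  0.3018]), 'orientation': array([-3.0697, -0.6604,  0.0003]), 'force': array([ 0.26  ,  0.0291, -0.5763]), 'wrist_torque': array([-0.0471,  0.0826, -0.0008]), 'gripper_force': 0.0, 'opening': 0.09330073969433039}
```

View pics/top0.png

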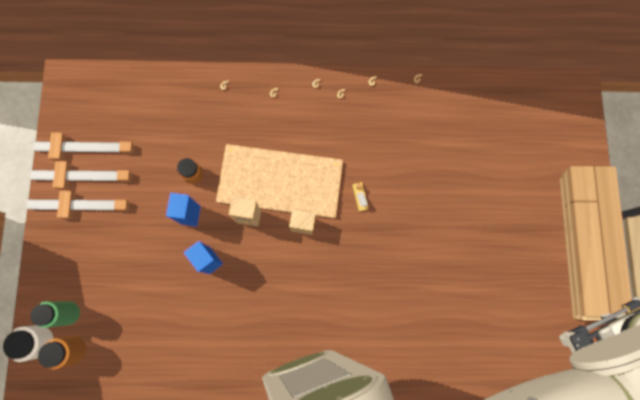

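View pics/scene0.png

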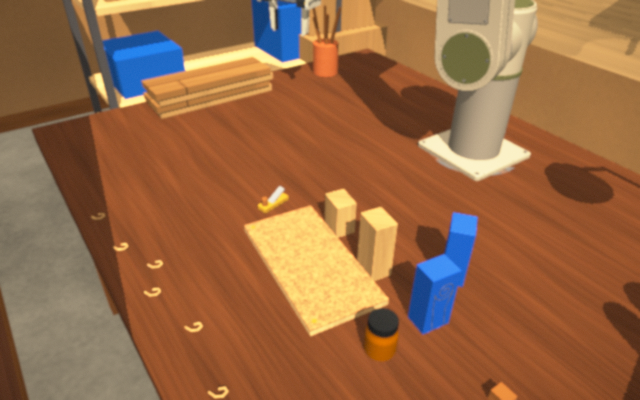

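Top view: the maple candidates are at (244,211) and (303,221), with blue look-alikes at (183,209) and (203,257). The jar is at (188,168), and the rest's corners are about (225,146), (343,158), (337,217) and (217,203). In the scene view the taller maple block is at (377,243), on the jar side, so it is the left one in the top view at (244,211). I'll confirm that in an enlarged crop.

Run:
```python
from h import *
a=cv2.imread('pics/top0.png')[140:240,160:360]; b=cv2.imread('pics/scene0.png')[180:340,240:400]
a=cv2.resize(a,None,fx=4,fy=4,interpolation=cv2.INTER_CUBIC)[:, :560+240][:, :800]
cv2.imwrite('pics/cropt.png',a)
T=np.load('top.npz'); c=dict(intrinsics=T['K'],pose=T['T'])
for n,u,v,z in [('c1',225,146,.015),('c2',343,158,.015),('n_right',337,217,.015),('n_left',217,203,.015),('tall top c',244,211,.13),('jar',188,168,.075),('tail',303,221,.08)]: print(n,px2w(c,u,v,z).round(3))
```

```text
c1 [0.714 0.278 0.015]
c2 [ 0.684 -0.044  0.015]
n_right [ 0.52  -0.027  0.015]
n_left [0.555 0.293 0.015]
tall top c [0.513 0.204 0.13 ]
jar [0.634 0.359 0.075]
tail [0.498 0.063 0.08 ]
```

View pics/cropt.png

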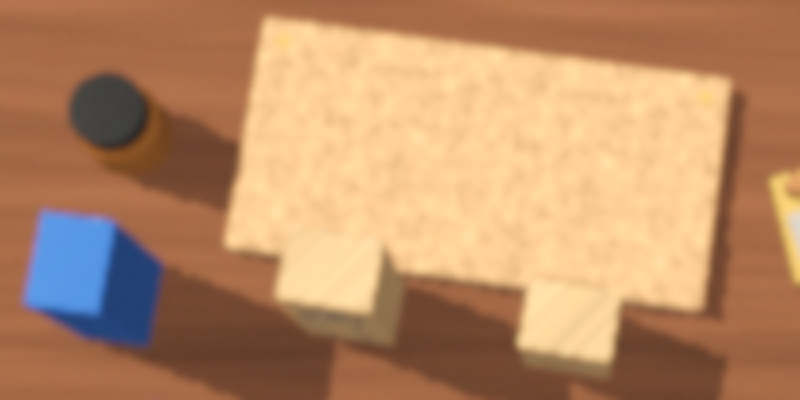

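The crop confirms it: the block at crop (331,272) shows a long side and is the tall one. The one at crop (569,313) is short, and the blue one is excluded. Next I compute the staging point behind the tall block.

Run:
```python
from h import *
np.set_printoptions(precision=4,suppress=True)
T=np.load('top.npz'); c=dict(intrinsics=T['K'],pose=T['T'])
q=lambda u,v,z: px2w(c,160+u/4,140+v/4,z)
A,B,C,D=[q(*p,.015) for p in[(265,17),(732,78),(703,310),(226,247)]]
e=(D-C+A-B)[:2]; e/=np.linalg.norm(e); x=np.array([e[1],-e[0]]); o=(C+D)[:2]/2
print('rest',o,'yaw',np.degrees(np.arctan2(x[1],x[0])), np.linalg.norm(D-C),np.linalg.norm(A-D))
for n,p in dict(tall=q(331,273,.13),tail=q(569,313,.08),blue1=q(70,262,.13),blue2=px2w(c,203,254,.12),jar=q(109,110,.075)).items():
    d=p[:2]-o; print(n,p,'in rest',d@x,d@e)
b=(q(331,273,.13)[:2]-o)@e
from scipy.spatial.transform import Rotation as R
s=robot.read_state(); M=R.from_rotvec(s['orientation']).as_matrix()
g=o+b*e-(.0275+.0225+.0075+.035)*x
print('goal',g,'tool shift',M.T@(np.r_[g,s['tool_pos'][2]]-s['tool_pos']),'turn',np.degrees(np.arctan2(M[1,0],M[0,0])-np.arctan2(x[1],x[0])))
```

```text
rest [0.5389 0.1352] yaw -7.073767419482535 0.3207600371801772 0.1617165982564009
tall [0.5198 0.2075 0.13  ] in rest -0.02781507624959677 0.06936845481755358
tail [0.5051 0.0645 0.08  ] in rest -0.02480989523268883 -0.07431222105066645
blue1 [0.5251 0.3639 0.13  ] in rest -0.041835576269685745 0.2252070710990655
blue2 [0.4099 0.2993 0.12  ] in rest -0.14824506124677797 0.14696685773146703
jar [0.6354 0.3609 0.075 ] in rest 0.06803688996966112 0.23582945131366967
goal [0.4556 0.2154] tool shift [ 0.5039 -0.6086  0.0011] turn 31.35678615744757
```

```bash
python3 -m jog '0 .025 -.030 0 0;0 .025 -.030 0 0;0 .025 -.030 0 0;0 .025 -.030 0 0;0 .025 -.030 0 0;0 .025 -.030 0 0;0 .025 -.030 0 0;0 .025 -.030 0 0;0 .025 -.030 0 0;0 .025 -.030 0 0' 5
python3 -m jog '0 .025 -.030 0 0;0 .025 -.030 0 0;0 .025 -.030 0 0;0 .025 -.030 0 0;0 .025 -.030 0 0;0 .025 -.030 0 0;0 .025 -.030 0 0;0 .025 -.030 0 0;0 .025 -.030 0 0;0 .025 -.030 0 0'
python3 -m jog '0 0 0 0 6.3;0 0 0 0 6.3;0 0 0 0 6.3;0 0 0 0 6.3;0 0 0 0 6.2;0 0 0 0 0'
python3 - <<'E'
from h import *
from scipy.spatial.transform import Rotation as R
s=robot.read_state(); M=R.from_rotvec(s['orientation']).as_matrix()
print(M.round(3),s['tool_pos'],M.T@(np.array([.4556,.2154,.200])-s['tool_pos']))
snap('wrist','w1')
E
```

```text
t: 0.93
tool_pos: [0.3511, -0.1688, 0.3024]
orientation: [-3.071, -0.66, -0.0]
force: [1.4, 0.3, 1.0]
opening: 0.031
gripper_force: 0.0
t: 1.77
tool_pos: [0.4556, 0.2078, 0.3023]
orientation: [3.071, 0.661, -0.001]
force: [1.4, -0.5, 0.2]
opening: 0.0002
gripper_force: 0.0
t: 2.27
tool_pos: [0.4555, 0.2056, 0.3022]
orientation: [3.135, -0.203, -0.001]
force: [0.2, -0.2, 0.7]
opening: 0.0002
gripper_force: 0.0
[[ 0.992 -0.129 -0.001]
 [-0.129 -0.992 -0.   ]
 [-0.001  0.    -1.   ]] [0.45553861 0.20562485 0.30222438] [-0.00110762 -0.00974843  0.10222095]
```

View pics/w1.png

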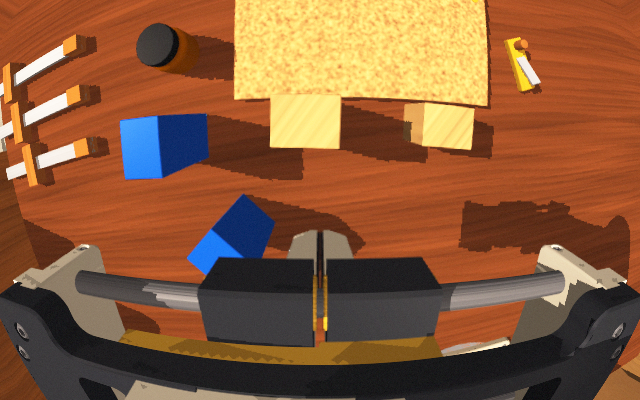

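The wrist view shows the tall block's top at u 270–341, v 95–148. The short one is at (447,127), and blue2 is clear to the left of the fingers. I'll refine the position from this view.

Run:
```python
from h import *
from scipy.spatial.transform import Rotation as R
s=robot.read_state(); M=R.from_rotvec(s['orientation']).as_matrix(); p=s['tool_pos']
c=robot.read_camera('wrist'); K=np.array(c['intrinsics']); T=np.array(c['tool_from_camera'])
def w(u,v,z):
    d=np.array([u-K[0,2],v-K[1,2]]); r=np.hypot(*d); t=r/K[0,0]
    k=np.r_[d/r*np.sin(t),np.cos(t)]; k=M@T[:3,:3]@k; o=p+M@T[:3,3]
    return o+k*(z-o[2])/k[2]
C=w(489,106,.015);D=w(235,99,.015);e=(D-C)[:2];L=np.hypot(*e);e/=L;x=np.array([e[1],-e[0]])
print('edge yaw',np.degrees(np.arctan2(x[1],x[0])),L,C,D)
P=[w(u,v,.13) for u,v in[(270,148),(341,149),(339,97),(272,95)]];m=np.mean(P,0);print(P,m)
f=(P[0]-P[1])[:2];print('block yaw',np.degrees(np.arctan2(-f[0],f[1])))
print('tool to block centre',M.T@(m-p), 'blue2 low corner',w(243,270,.13),w(188,255,.13),w(211,230,.13),w(275,222,0))
```

```text
edge yaw -6.9241284403550045 0.3228799952990729 [ 0.52275996 -0.02487674  0.015     ] [0.56168472 0.29564838 0.015     ]
[array([0.50617037, 0.24133218, 0.13      ]), array([0.49780517, 0.18298362, 0.13      ]), array([0.54070179, 0.17963593, 0.13      ]), array([0.54960489, 0.2335061 , 0.13      ])] [0.52357056 0.20936446 0.13      ]
block yaw -8.158671234311663
tool to block centre [ 0.06716121 -0.01213182  0.17223526] blue2 low corner [0.39642521 0.2870112  0.13      ] [0.41666987 0.34031608 0.13      ] [0.44010988 0.30898821 0.13      ] [0.396447  0.2733008 0.       ]
```

```bash
python3 -m jog '0 0 -.012 0 0;0 0 0 .030 0;0 0 0 .030 0;0 0 0 .030 0;0 0 0 .013 0;0 .01 0 0 0;0 .01 0 0 0;0 .005 0 0 0;0 0 0 0 0;0 0 0 0 0'
python3 -m jog '0 .003 0 0 0;0 .003 0 0 0;0 .003 0 0 0;0 .003 0 0 0;0 .003 0 0 0;0 .003 0 0 0;0 .003 0 0 0;0 0 0 0 0'
python3 - <<'E'
from h import *
snap('scene','s1')
E
```

```text
t: 3.2
tool_pos: [0.4835, 0.2146, 0.2014]
orientation: [-3.134, 0.195, -0.004]
force: [0.1, 0.5, -0.7]
opening: 0.0003
gripper_force: 0.0
t: 3.87
tool_pos: [0.5034, 0.2117, 0.1997]
orientation: [3.135, -0.195, 0.0]
force: [-0.7, 0.1, 0.5]
opening: 0.0004
gripper_force: 0.2
```

View pics/s1.png

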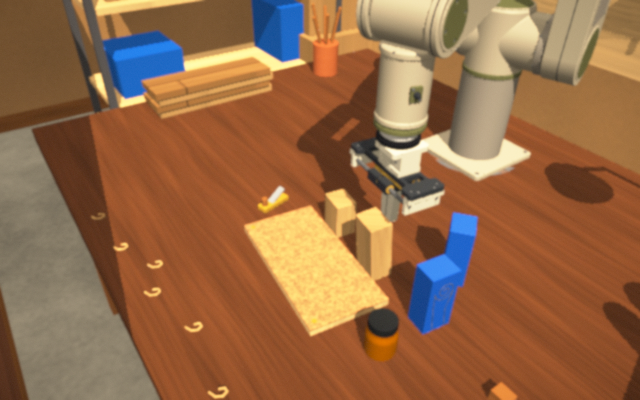

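The finger is touching the tall block's back face at about (390,207), on its centre line. I keep pushing gently.

```bash
python3 -m jog '0 .003 0 0 0;0 .003 0 0 0;0 .003 0 0 0;0 .003 0 0 0;0 .003 0 0 0;0 .003 0 0 0;0 .003 0 0 0;0 0 0 0 0'
python3 -m jog '0 .003 0 0 0;0 .003 0 0 0;0 .003 0 0 0;0 .003 0 0 0;0 0 0 0 0;0 0 0 0 0'
python3 - <<'E'
from h import *
snap('scene','s2')
E
```

```text
t: 4.58
tool_pos: [0.5243, 0.2091, 0.1997]
orientation: [-3.135, 0.195, -0.0]
force: [0.6, 0.4, 0.8]
opening: 0.0007
gripper_force: 0.0
t: 5.08
tool_pos: [0.5358, 0.2077, 0.1997]
orientation: [3.136, -0.195, -0.0]
force: [0.0, 0.2, -0.2]
opening: 0.0009
gripper_force: 0.0
```

View pics/s2.png

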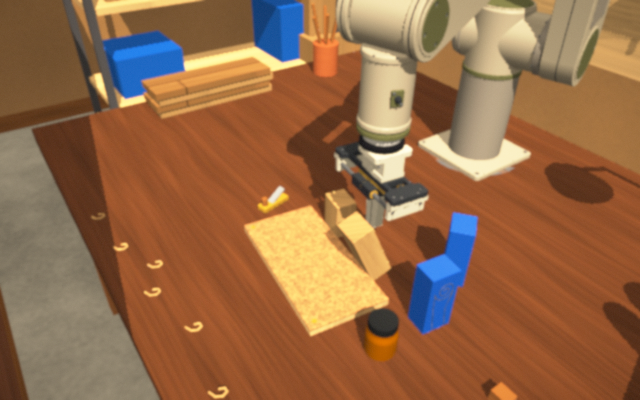

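The block at (362,245) is leaning about 20–25°, close to its balance point. I continue pushing.

```bash
python3 -m jog '0 .003 0 0 0;0 .003 0 0 0;0 .003 0 0 0;0 .003 0 0 0;0 0 0 0 0;0 0 0 0 0;0 0 0 0 0;0 0 0 0 0;0 0 0 0 0;0 0 0 0 0'
python3 - <<'E'
from h import *
snap('scene','s3')
E
```

```text
t: 5.97
tool_pos: [0.5475, 0.2063, 0.1997]
orientation: [-3.136, 0.195, 0.0]
force: [-0.9, 0.2, 0.2]
opening: 0.0005
gripper_force: 0.0
```

View pics/s3.png

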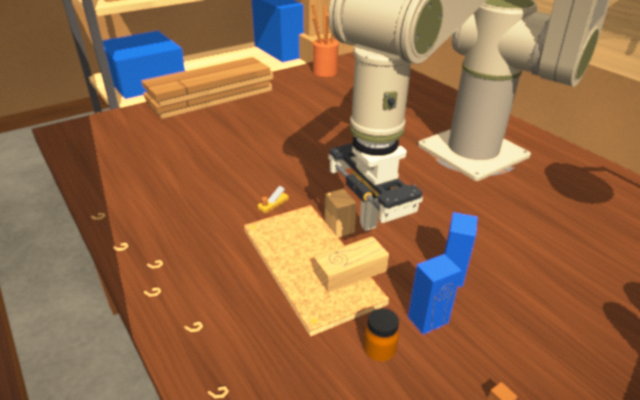

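The block has fallen. It lies flat at (350,262), square to the edge with the scroll up, and the short block at (340,213) is still standing. I retreat upward and check from above.

```bash
python3 -m jog '0 0 0 -.03 0;0 0 0 -.03 0;0 0 0 -.03 0;0 -.03 0 0 0;0 -.03 0 0 0;0 -.03 0 0 0;0 -.03 0 0 0;0 -.03 0 0 0;0 0 0 0 0;0 0 0 0 0'
python3 - <<'E'
from h import *
c=snap('top','t2'); a=cv2.imread('pics/t2.png')[140:240,160:360]
cv2.imwrite('pics/t2c.png',cv2.resize(a,None,fx=4,fy=4,interpolation=cv2.INTER_CUBIC))
E
```

```text
t: 6.85
tool_pos: [0.3978, 0.2252, 0.2901]
orientation: [-3.135, 0.193, -0.002]
force: [-0.0, -0.0, 0.7]
opening: 0.0005
gripper_force: 0.0
```

View pics/t2c.png

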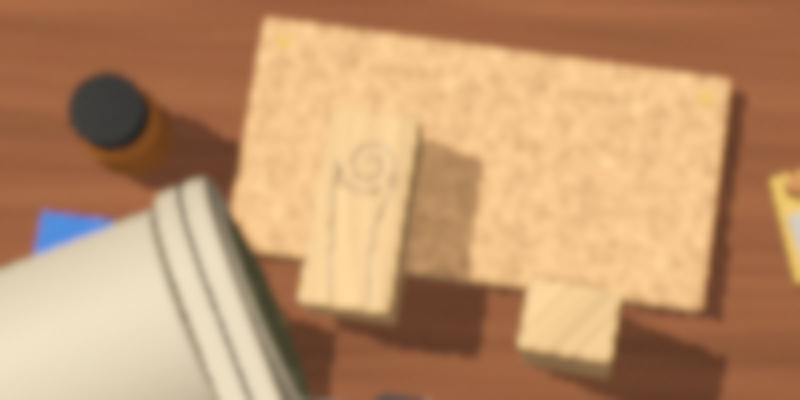

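The crop shows the block flat with its scroll up at (368,165). It is square to the edge, with its foot at (347,308) slightly outside it. The short block at (569,313) and the jar at (109,110) have not moved, and the arm is clear.

```bash
python3 -c "
from plant import robot
print(robot.close_job())"
```

```text
the job is handed in; nothing more can be done
None
```

The job is handed in: the taller block was tipped over the edge and lies flat on the rest, scroll face up, square to the edge with its foot just outside it; the shorter block and the glue jar look unmoved in the last top view, though no verdict came back.

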